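# Tighten the rotor's retaining ring with the pin spanner

## Task

Take the orange-handled pin spanner, engage both of its pins in holes of the brass retaining ring on top of the centrifuge rotor, and turn the ring clockwise (seen from above) until it is fully tight against its stop, with a light hand: do not force the spanner on the ring. Then put the orange spanner back upright in its own holder, pins down in the slot, and let go. Leave the blue-handled spanner and everything else on the bench alone.

Things in the scene. Friction and masses are not known exactly. Their poses are not given: they have to be found in the camera images.
- spanner: orange-handled pin spanner, 0.11 to 0.22 kg, upright in its holder at the start. Origin midway between the two pin tips; z up, x from pin to pin. Steel pins 6 mm in diameter, flat ends bevelled 1 mm, 44 mm apart (x = +-22 mm), rise from z = 0 to a crossbar 64 (x) x 20 (y) x 8 mm at z = 14 to 22 mm
- spanner_grip (a point): middle of the orange handle, 52 mm above the pin tips, axes as the spanner's. The handle is an upright flat block on the crossbar, 36 mm wide (x), 12 mm thick (y), from 22 to 73 mm above the pin tips: grip it firmly from above across its 12 mm thickness
- spanner_pin_a (a point): tip (lowest point) of the orange spanner's pin at x = +22 mm
- spanner_pin_b (a point): tip of the orange spanner's pin at x = -22 mm
- spanner_holder: fixed grey block 92 (x) x 52 (y) x 24 mm high, holder of the orange spanner; origin under its centre, z up. A centred slot 60 mm long (x) and 14 mm wide (y) goes through it. The parked spanner's crossbar rests on the block's top, its x along the slot, its origin 10 mm above the holder's origin
- stand: fixed stand that carries rotor and ring; origin under its centre, on the ring's vertical axis. The aluminium rotor is 172 mm across, its sloping top 62 to 84 mm high; it is locked, at an angle that differs every time and is not reported. Pins and threads are damaged by more than 35 N of contact force from the spanner (pressing and turning together)
- ring_axis (a point): centre of the brass ring's flat top face, 100 mm above the table; part of the stand, so its yaw says nothing of the holes. Ring 68 mm across, face 16 mm above the rotor. Six holes, 60 degrees apart, 22 mm from the axis, 9 mm wide, 10 mm deep; any two opposite ones take the pins. Their angle is not reported: see it, or rest the pins lightly on the face and turn slowly until they drop in
- ring (a joint): how far the ring is screwed on, rad; grows clockwise seen from above; starts 0.35 to 0.80; fully tight, at its stop, at 1.30, where the red marks on ring and rotor meet. Steady friction 0.22 N m (5 N at each pin); stays where left; its rubber-bushed hub twists with it by 1 rad per 6 N m, also past the stop. Dragging pins over its face with 5 N does not turn it
- narrow_spanner: the wrong spanner, alike but with blue handle and pins only 28 mm apart, in its own holder; same frame as the orange one; leave it alone
- bucket_a: loose black round centrifuge bucket, 84 mm across, 75 mm high; origin under its centre
- bucket_b: second loose black bucket, same size
- brown_insert: loose brown cylinder, 60 mm across, 70 mm high; origin under its centre
- green_insert: loose green block, 50 x 50 x 60 mm; origin under its centre
- amber_lid: loose amber lid, 90 mm across, 18 mm high; origin under its centre
- grease_jar: small loose white jar, 48 mm across, 50 mm high; origin under its centre
There are look-alikes about, which are no part of the job. What is shaped like the spanner but red is not meant. What is shaped like the stand but turquoise is not meant.

How it is judged:
By the outcome, as a careful person would: the job done as asked, in the order asked, and still so for the second after the job is handed in, with the robot touching nothing.
It also fails if it takes over 64 s, if anything falls off the work surface, if the arm or the gripper's body presses on something with over 40 N, if the wrist force passes 120 N, or if a joint passes its speed limit or range.

## Robot

A 6-joint arm with a two-finger parallel gripper is mounted at the origin on the work surface. World frame = base frame: x ahead of the robot, y to its left, z up, the work surface at z = 0. Lengths are in m, angles in degrees, forces in N, time in s.
With the tool pointing down it reaches from about 0.275 to 0.75 m from the base axis. Payload 10.2 kg.
Tool frame: the origin (TCP) lies midway between the tips of the shut fingers; the grasp point (between the pads) lies 19 mm behind it; z points along the fingers, y is the direction in which the jaws open and shut (so a half turn about z gives the same grasp; the last joint's range is limited). The gripper opens to 85 mm and grips with 20 to 120 N. Pads are 22 mm wide; open, the fingers measure 114 mm over their backs; the gripper's body (76 mm by 85 mm) begins 54 mm behind the grasp point. The pads swing forward as they close: fully open they stand 13 mm farther back than shut.
Start: joints at [-84.821, 17.928, 85.812, -0, 76.261, -12.8], TCP at [0.162, -0.499, 0.231] pointing down, gripper open.
Joint ranges: [-168.41, 168.41], [-55.51, 124.54], [10.69, 146.95], [-70.63, 250.63], [1, 178], [-165.06, 165.06]. Speed limits (degrees/s): [136.94, 136.94, 172.46, 180, 180, 180].

## Interface

Orientations are given as [roll, pitch, yaw] about the fixed x, y, z axes, in that order (R = Rz(yaw) Ry(pitch) Rx(roll)).
In Python, from bench import bot gives the robot as it stands.
- The arm moves only by the tool drive_tool, never from a script. Its argument "plan" is a list of rows, each a list of 7 numbers: the shift along the world's x, y, z in m, then the turn, a rotation vector about the world's x, y, z in degrees, then the finger opening in m, from 0 to 0.0854. In form: [[tx, ty, tz, ax, ay, az, jaw], ...]. A call has 1 to 5 rows; each row shifts and turns the pose as measured when the row begins; what a row does not reach is not made up. A row lasts 1/10 s, in which the tool goes at most 50 mm and 8.59 degrees, less where a joint would pass 70% of its speed; a pose out of reach is approached as far as the arm can. A call with a gripper value outside its range is refused whole. The fingers move at their own pace and stop on an object; the grip force is fixed at half the most. Time passes only in rows, so rows that do not move let the fingers close. It gives the time, the measured TCP pose, the force and the opening at its end, in the units of the state.
- bot.state(): the state, without advancing time (a new reading comes with each control period).
- bot.read_camera(name): name is "scene" or "top" or "wrist"; returns the picture (384x512x3 uint8, red, green, blue); there is no depth.
- bot.calibration(name): a dict with "fx", "fy", "cx", "cy" (pixels), "R" (3x3) and "t" (3): a world point X has camera coordinates R X + t; the wrist camera has in their place "hand_eye" (4x4, takes a point from camera to tool coordinates, whose origin is the TCP and whose axes are the flange's). Camera axes: x right, y down, z forward; pixel columns grow to the right and rows downward; lengths in m; the calibration is good to about 2 mm. A picture is of the moment at which its call begins: read the wrist's pose just before it. calibration takes no time and is no camera call.
- bot.job_done(): hands the job in, once; it reports no verdict.
Trained networks look in the newest picture that a camera, given by its name, has taken for a name from the list of things; names that differ only in an ending like _2 or _b are one class to them, and where a whole thing is asked for, a point or a joint stands for the part that bears it (a point fixed in the world has none). Each returns a list of dicts, best first, with "p" (0 to 1); they miss things now and then, are a little off and sometimes report something else, mostly with a low value. They report only what shows in the picture. A call takes as long as a camera call. They do not tell look-alikes from the thing itself.
- bot.boxes_of(camera, target): "location" ([column, row] in pixels, amid what is visible of it).
- bot.trace(camera, target): "mask" (384x512 bool, what is visible of it) and "location" ([column, row] in pixels, amid what is visible of it).
- bot.tip_of(camera, target): "location" ([column, row] in pixels: a listed point, or the origin of a listed thing).
The state is a dict: "time": time; "qpos": joint angles; "joint_velocities": joint speeds; "effort": joint torques, N m; "position": TCP position; "tcp_rot": TCP orientation; "force": force on the tool from outside, world axes, zero at the start; "wrist_torque": the same for the moment, N m; "width": finger opening in m.
Only numpy, scipy, OpenCV 4.12 (cv2) and the standard library are available. Lean on these libraries where they do the work, as an engineer would, in place of code of your own. Each camera call takes 0.05 s, during which the arm holds its last target.

## Working session

There is one attempt and no reset: what is moved stays moved. The work goes in short steps, Python scripts to look and compute and a tool call to move; the robot and the scene stay as the last step left them, time stands still between calls to the robot, and variables do not carry over. Pictures are saved under pics/ and viewed, and the job is handed in when it is done.

Besides the shell and the picture viewer there is one more tool, called after "Call:" as a command line: name --pt "numbers of a row" for each row, then --argument value for the rest. drive_tool: Moves the arm, as the interface text tells. Its arguments: {"type":"object","properties":{"plan":{"type":"array"}},"required":["plan"]}

```bash
ls; mkdir -p pics
python3 - <<'E'
from bench import bot
import cv2
s=bot.state();print({k:s[k] for k in('time','position','tcp_rot','force','width')})
for n in('scene','top','wrist'):
    im=bot.read_camera(n);cv2.imwrite(f'pics/{n}0.png',im[:,:,::-1])
    for t in('spanner','spanner_grip','stand','ring_axis','spanner_holder'):
        try: print(n,t,[(d['p'],d['location']) for d in bot.tip_of(n,t)][:4])
        except Exception as e: print(n,t,e)
a=cv2.imread('pics/top0.png');b=cv2.imread('pics/scene0.png')
print(bot.calibration('top'));print(bot.calibration('wrist'))
print(bot.state()['time'])
E
```

```text
pics
{'time': 0.0, 'position': array([ 0.16201957, -0.49910467,  0.23074607]), 'tcp_rot': array([-1.79928924e+02, -1.66086380e-02,  1.79796971e+01]), 'force': array([-0.38933052,  0.11484183,  0.03518106]), 'width': 0.08577710546290054}
scene spanner [(0.89, [175.6, 253.6]), (0.84, [210.7, 269.2]), (0.61, [188.4, 307.0])]
scene spanner_grip [(0.8, [182.3, 293.2]), (0.63, [207.3, 258.2]), (0.53, [171.5, 240.9])]
scene stand [(0.91, [271.7, 213.5]), (0.62, [115.6, 271.5]), (0.26, [254.2, 153.3])]
scene ring_axis [(0.82, [274.4, 189.4]), (0.6, [105.3, 248.1]), (0.54, [330.0, 164.7]), (0.53, [211.0, 268.6])]
scene spanner_holder [(0.55, [205.4, 269.5]), (0.21, [335.2, 271.7])]
top spanner [(0.67, [327.4, 253.3]), (0.49, [324.7, 212.9]), (0.47, [363.7, 205.7])]
top spanner_grip [(0.7, [369.8, 205.4]), (0.66, [327.3, 253.1]), (0.57, [325.4, 216.6])]
top stand [(0.87, [367.4, 292.7]), (0.64, [228.6, 197.2])]
top ring_axis [(0.92, [226.5, 192.3]), (0.6, [375.3, 290.0])]
top spanner_holder [(0.85, [324.9, 217.2])]
wrist spanner []
wrist spanner_grip []
wrist stand [(0.76, [152.3, 45.6])]
wrist ring_axis [(0.74, [112.4, 27.4])]
wrist spanner_holder []
{'fx': 427.23226263474305, 'fy': 427.23226263474305, 'cx': 244.9397209106203, 'cy': 194.93424079045144, 'R': array([[ 0.02638263, -0.99965021,  0.00184666],
       [-0.9855427 , -0.02631949, -0.16737048],
       [ 0.16736054,  0.00259571, -0.98589234]]), 't': array([-0.0057336 ,  0.50813724,  1.22890262])}
{'fx': 339.05777073211993, 'fy': 339.05777073211993, 'cx': 255.12517760392524, 'cy': 191.65242025481132, 'hand_eye': array([[-3.02184881e-04, -9.55557452e-01, -2.94804789e-01,
         7.39402045e-02],
       [ 9.99999935e-01, -2.30578300e-04, -2.77655082e-04,
        -2.69329123e-04],
       [ 1.97339796e-04, -2.94804854e-01,  9.55557460e-01,
        -1.44227363e-01],
       [ 0.00000000e+00,  0.00000000e+00,  0.00000000e+00,
         1.00000000e+00]])}
0.9
```

View pics/top0.png

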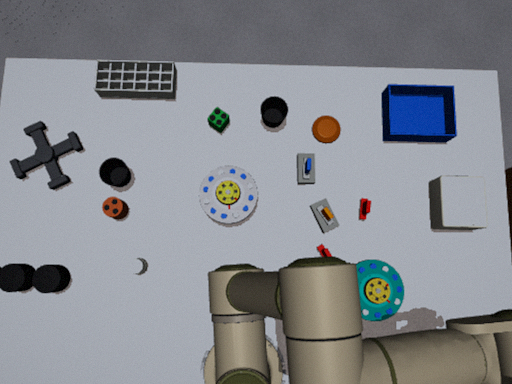

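View pics/scene0.png

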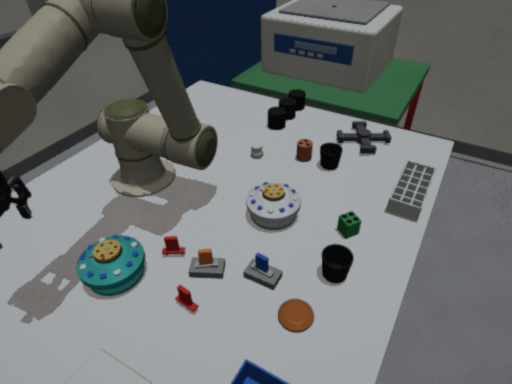

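Run:
```python
import cv2
a=cv2.imread('pics/top0.png')
c=cv2.resize(a[180:310,290:430],None,fx=5,fy=5,interpolation=cv2.INTER_CUBIC)[:600];cv2.imwrite('pics/c1.png',c)
c=cv2.resize(a[140:250,170:290],None,fx=5,fy=5,interpolation=cv2.INTER_CUBIC);cv2.imwrite('pics/c2.png',c)
```

```text
(no output)
```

View pics/c1.png

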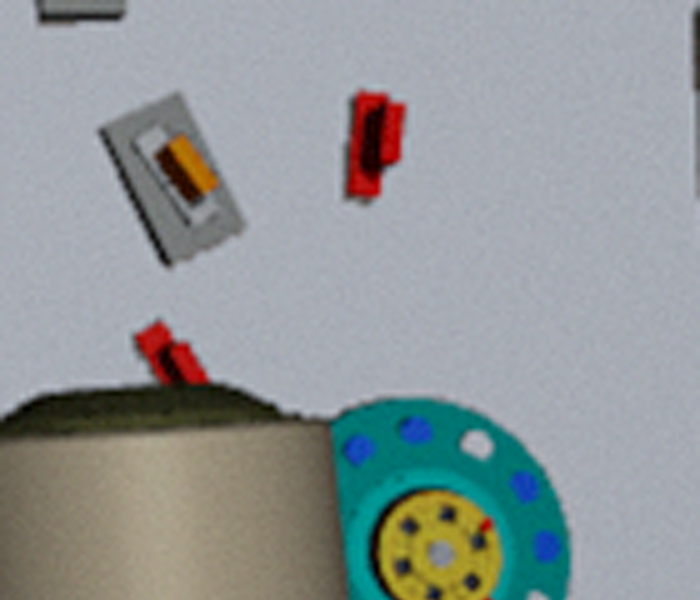

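View pics/c2.png

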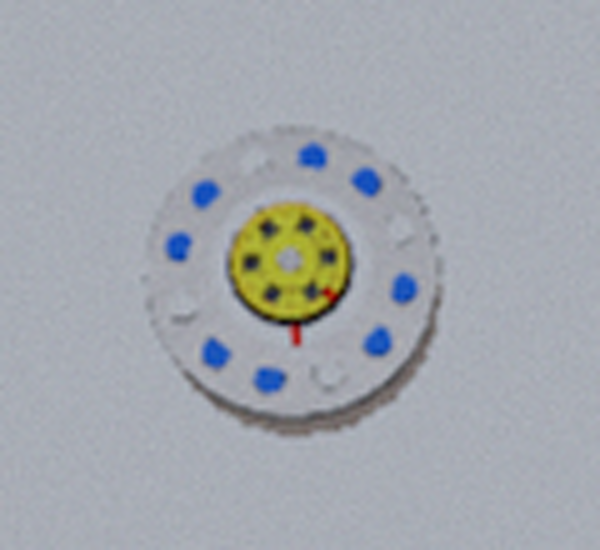

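Candidates (top image): orange spanner (325,215) in a grey holder, red ones at (365,208) and (323,250), blue one at (307,167). The close crop shows the orange handle, so I choose (325,215). For the stand, the white/aluminium one at (228,193) is meant, and the turquoise one at (378,290) isn't. The ring's red mark is about 45° short of the rotor's mark.

```bash
cat > h.py <<'E'
from bench import bot
import numpy as np, cv2
from scipy.spatial.transform import Rotation as Ro
def cam(n,s=None):
    c=bot.calibration(n);K=np.array([[c['fx'],0,c['cx']],[0,c['fy'],c['cy']],[0,0,1]])
    if n=='wrist':
        s=s or bot.state();T=np.eye(4);T[:3,:3]=Ro.from_euler('xyz',s['tcp_rot'],degrees=True).as_matrix();T[:3,3]=s['position']
        M=np.linalg.inv(T@c['hand_eye']);return K,M[:3,:3],M[:3,3]
    return K,np.array(c['R']),np.array(c['t'])
def toW(C,px,z):
    K,R,t=C;o=-R.T@t;d=R.T@np.linalg.inv(K)@np.array([px[0],px[1],1]);return o+d*(z-o[2])/d[2]
def toP(C,X):
    K,R,t=C;p=K@(R@np.array(X)+t);return p[:2]/p[2]
def snap(n,f):
    s=bot.state();im=bot.read_camera(n);cv2.imwrite(f'pics/{f}.png',im[:,:,::-1]);return s,im[:,:,::-1].copy(),cam(n,s)
def rectify(im,C,cx,cy,z,half,f,sc=None):
    n=600;px=np.linspace(half,-half,n)
    sc=n/(2*half)
    # top-down view: up = +x, left=+y
    W=[(cx+half,cy+half),(cx+half,cy-half),(cx-half,cy-half),(cx-half,cy+half)]
    P=np.float32([toP(C,(x,y,z)) for x,y in W]);H=cv2.getPerspectiveTransform(P,np.float32([[0,0],[n,0],[n,n],[0,n]]))
    o=cv2.warpPerspective(im,H,(n,n),flags=cv2.INTER_CUBIC);cv2.imwrite(f'pics/{f}.png',o);return o
E
python3 - <<'E'
from h import *
C=cam('top');a=cv2.imread('pics/top0.png')
for n,p,z in(('ring',(170+290/5,140+261/5),.1),('rotorc',(170+293/5,140+270/5),.07),):print(n,toW(C,p,z))
# handle orange mask
hsv=cv2.cvtColor(a,cv2.COLOR_BGR2HSV)[200:235,305:345];m=cv2.inRange(hsv,(8,150,150),(22,255,255));ys,xs=np.nonzero(m)
print(len(xs),xs.mean()+305,ys.mean()+200);r=cv2.minAreaRect(np.float32(np.c_[xs+305,ys+200]));print(r)
print('grip top',toW(C,(xs.mean()+305,ys.mean()+200),.083))
# holder corners crop (100,130),(180,92),(245,230),(168,268)base?
for p in((100,130),(180,92),(245,230),(170,255)):print(toW(C,(290+p[0]/5,180+p[1]/5),.024))
print('blue',toW(C,(307,165),.08),'red',toW(C,(365,208),.05),toW(C,(323,250),.03))
E
```

```text
ring [0.50500386 0.05596768 0.1       ]
rotorc [0.50498712 0.05533633 0.07      ]
41 328.1707317073171 212.2439024390244
((328.2400207519531, 212.3200225830078), (12.0, 3.200000286102295), 53.13010025024414)
grip top [ 0.45740893 -0.23185649  0.083     ]
[ 0.48277164 -0.18878585  0.024     ]
[ 0.507232   -0.23705458  0.024     ]
[ 0.42475516 -0.275421    0.024     ]
[ 0.40863067 -0.23056646  0.024     ]
blue [ 0.59539469 -0.17140269  0.08      ] red [ 0.47730779 -0.34685739  0.05      ] [ 0.35206182 -0.22625802  0.03      ]
```

Call:
drive_tool --pt "0.036 0.033 0 0 0 2 0.085" --pt "0.036 0.033 0 0 0 2 0.085" --pt "0.036 0.033 0 0 0 2 0.085" --pt "0.036 0.033 0 0 0 1 0.085" --pt "0.036 0.033 0 0 0 0 0.085"

```text
time: 1.4
position: [0.3428, -0.3321, 0.2309]
tcp_rot: [179.9, 0.0, 24.7]
force: [0.7, -0.4, 0.9]
width: 0.085
```

Call:
drive_tool --pt "0.036 0.033 0 0 0 0 0.085" --pt "0.036 0.033 0 0 0 0 0.085" --pt "0.036 0.033 -0.01 0 0 0 0.085" --pt "0.006 0.003 -0.01 0 0 0 0.085" --pt "0 0 0 0 0 0 0.085"

```text
time: 1.9
position: [0.4613, -0.2233, 0.2114]
tcp_rot: [179.8, -0.1, 25.1]
force: [-0.9, -0.4, 0.5]
width: 0.0852
```

Run:
```python
from h import *
s,im,C=snap('wrist','w1');print(s['time'],s['position'],s['tcp_rot'],s['force'])
rectify(im,C,.456,-.233,.024,.08,'w1r');print(cv2.imread('pics/w1r.png').shape)
for t in('spanner_grip','spanner','spanner_holder'):print(t,[(d['p'],d['location']) for d in bot.tip_of('wrist',t)])
```

```text
1.9 [ 0.46130035 -0.22331284  0.21137812] [ 1.79812864e+02 -5.53179051e-02  2.50897807e+01] [-0.94530004 -0.4287733   0.54111404]
(600, 600, 3)
spanner_grip [(0.87, [261.0, 181.2]), (0.83, [211.0, 283.8]), (0.82, [384.4, 210.7])]
spanner [(0.82, [221.3, 258.2]), (0.74, [261.7, 168.7]), (0.65, [370.4, 192.9])]
spanner_holder [(0.87, [263.6, 171.1])]
```

View pics/w1.png

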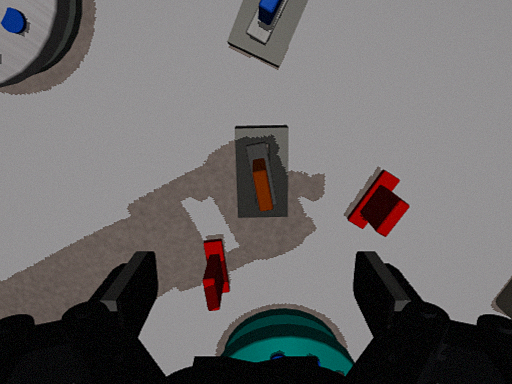

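View pics/w1r.png

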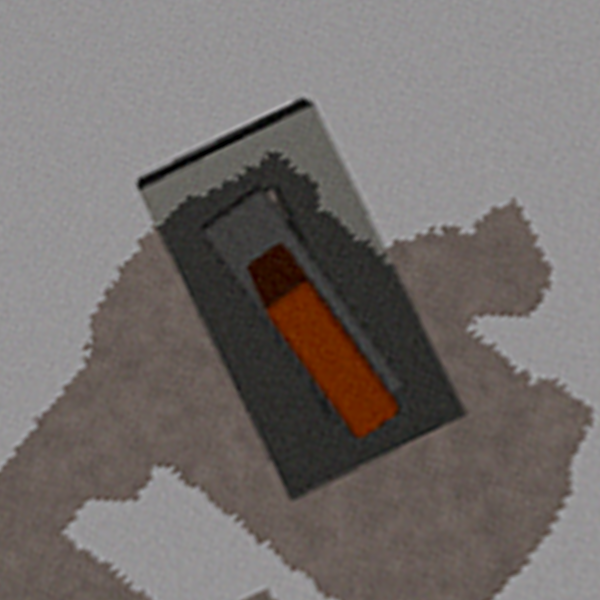

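Run:
```python
from h import *
im=cv2.imread('pics/w1.png');C=cam('wrist')
# same pose as at snap
a=rectify(im,C,.456,-.233,.083,.04,'r83');b=rectify(im,C,.456,-.233,.032,.05,'r32')
cv2.imwrite('pics/rr.png',np.hstack([cv2.resize(np.clip(a*1.8,0,255).astype('uint8'),(400,400)),cv2.resize(np.clip(b*2.2,0,255).astype('uint8'),(400,400))]))
hsv=cv2.cvtColor(a,cv2.COLOR_BGR2HSV);m=cv2.inRange(hsv,(5,150,120),(20,255,255));c=max(cv2.findContours(m,0,2)[0],key=cv2.contourArea);print(cv2.minAreaRect(c),cv2.contourArea(c))
```

```text
Traceback (most recent call last):
ValueError: max() iterable argument is empty
```

View pics/rr.png

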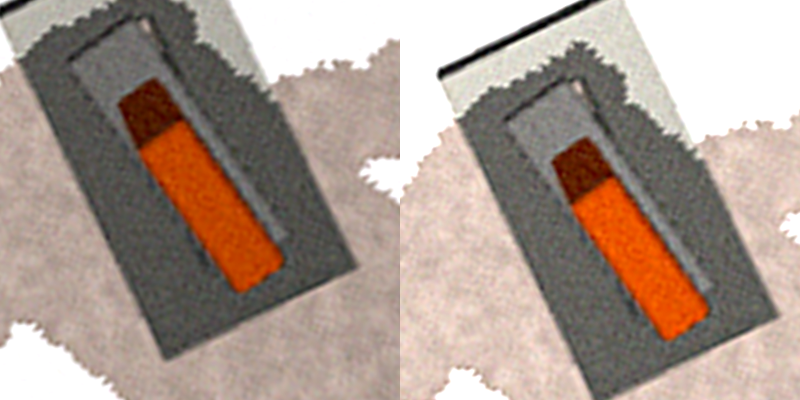

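Call:
drive_tool --pt "-0.0063 -0.0122 -0.02 0 0 5 0.06" --pt "0 0 -0.04 0 0 4 0.05" --pt "0 0 -0.02 0 0 0 0.05" --pt "0 0 0 0 0 0 0.05"

```text
time: 2.5
position: [0.4517, -0.2431, 0.1338]
tcp_rot: [179.3, -0.2, 33.8]
force: [-0.1, 0.3, 0.4]
width: 0.0503
```

Run:
```python
from h import *
s,im,C=snap('wrist','w2');print(s['time'],s['position'],s['tcp_rot'],s['width'])
a=rectify(im,C,.456,-.233,.083,.04,'r83b');b=rectify(im,C,.456,-.233,.024,.06,'r24b')
cv2.imwrite('pics/rr2.png',np.hstack([cv2.resize(np.clip(a*1.8,0,255).astype('uint8'),(400,400)),cv2.resize(np.clip(b*2.2,0,255).astype('uint8'),(400,400))]))
```

```text
2.5 [ 0.45170339 -0.24308518  0.13376283] [179.3035722   -0.2123821   33.79174121] 0.05031852089373092
```

View pics/w2.png

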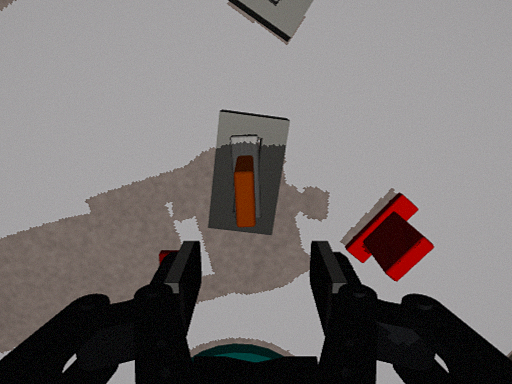

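View pics/rr2.png

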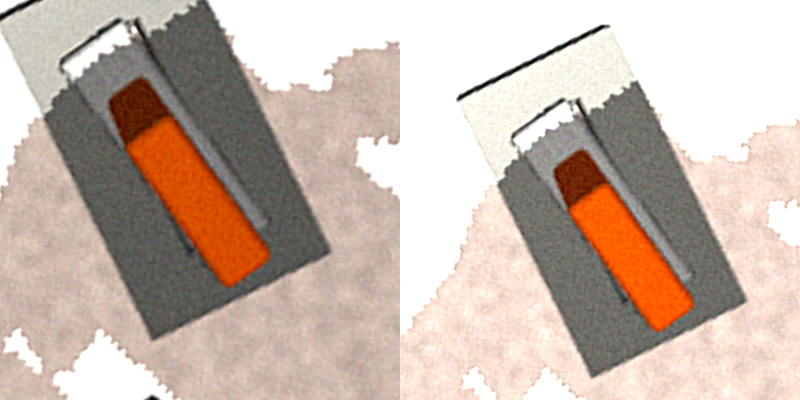

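Call:
drive_tool --pt "0.0038 0.0098 -0.02 0.7 0 1.2 0.05" --pt "0 0 -0.01 0 0 0 0.05" --pt "0 0 0 0 0 0 0.05"

```text
time: 2.85
position: [0.4569, -0.2366, 0.1087]
tcp_rot: [179.4, -0.7, 34.8]
force: [0.0, -0.6, 0.8]
width: 0.05
```

Run:
```python
from h import *
s,im,C=snap('wrist','w3');print(s['time'],s['position'],s['tcp_rot'],s['width'])
a=rectify(im,C,.456,-.233,.083,.04,'r83c')
c=im.copy()
cv2.imwrite('pics/rr3.png',np.hstack([cv2.resize(np.clip(a*1.8,0,255).astype('uint8'),(400,400)),cv2.resize(np.clip(im[120:320,155:355]*1.8,0,255).astype('uint8'),(400,400))]))
print(toP(C,s['position']),toP(C,s['position']+np.array([0,0,.04])))
```

```text
2.85 [ 0.45690169 -0.23655258  0.10873936] [179.36796415  -0.72609987  34.82057111] 0.04995493040143022
[256.52568138 251.71160702] [258.17461719 302.29928517]
```

View pics/rr3.png

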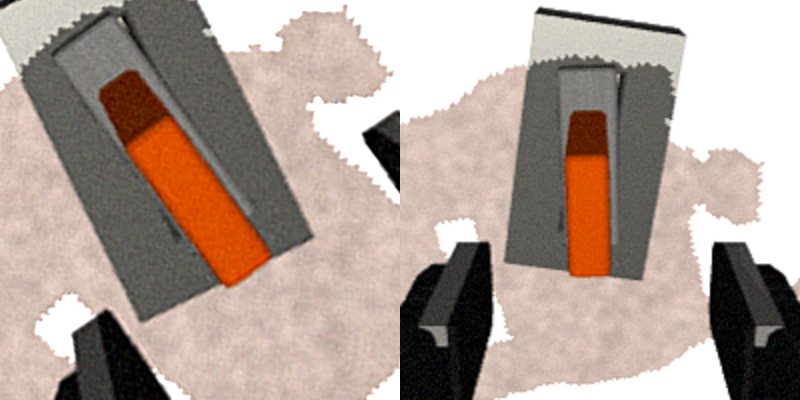

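```bash
cat >> h.py <<'E'
def delta(p,yaw,s=None):
    s=s or bot.state();R=Ro.from_euler('xyz',s['tcp_rot'],degrees=True);G=Ro.from_euler('xyz',[180,0,yaw],degrees=True)
    rv=(G*R.inv()).as_rotvec(degrees=True)
    print('t',s['time'],'pos',s['position'].round(4),'rpy',s['tcp_rot'].round(2),'F',s['force'].round(1),'M',s['wrist_torque'].round(2),'w',round(s['width'],4))
    print('delta',(np.array(p)-s['position']).round(4),rv.round(2))
E
python3 -c "
from h import *
delta((.4558,-.2328,.045),34.8)"
```

```text
t 2.9 pos [ 0.4571 -0.2367  0.1093] rpy [179.32  -0.74  34.83] F [-0.4 -0.2 -0.2] M [ 0.    0.04 -0.05] w 0.0496
delta [-0.0013  0.0039 -0.0643] [ 0.13  1.   -0.02]
```

Call:
drive_tool --pt "-0.0013 0.0039 -0.012 0.1 1 0 0.05" --pt "0 0 -0.02 0 0 0 0.05" --pt "0 0 -0.016 0 0 0 0.05" --pt "0 0 -0.008 0 0 0 0.05" --pt "0 0 0 0 0 0 0.05"

```text
time: 3.4
position: [0.4567, -0.2339, 0.0536]
tcp_rot: [179.7, 0.1, 34.7]
force: [0.5, -1.7, -0.1]
width: 0.0501
```

```bash
python3 -c "
from h import *
delta((.4558,-.2328,.044),34.8)"
```

```text
t 3.4 pos [ 0.4567 -0.2339  0.0536] rpy [1.7972e+02 1.1000e-01 3.4740e+01] F [ 0.5 -1.7 -0.1] M [-0.03  0.01 -0.  ] w 0.0501
delta [-0.0009  0.0011 -0.0096] [0.3  0.07 0.06]
```

Call:
drive_tool --pt "-0.0009 0.0011 -0.008 0.3 0 0 0.05" --pt "0 0 -0.001 0 0 0 0.03" --pt "0 0 0 0 0 0 0" --pt "0 0 0 0 0 0 0" --pt "0 0 0 0 0 0 0"

```text
time: 3.9
position: [0.4565, -0.2334, 0.0457]
tcp_rot: [179.8, -0.1, 34.7]
force: [0.3, 0.4, -3.3]
width: 0.0116
```

Call:
drive_tool --pt "0 0 0 0 0 0 0" --pt "0 0 0 0 0 0 0"

```text
time: 4.1
position: [0.4564, -0.2334, 0.0457]
tcp_rot: [179.8, -0.1, 34.7]
force: [-1.1, 0.1, -2.7]
width: 0.0111
```

```bash
python3 -c "
from h import *
s,im,C=snap('wrist','w4')
delta((.4558,-.2328,.044),34.8)"
```

```text
t 4.15 pos [ 0.4564 -0.2333  0.0457] rpy [ 1.7984e+02 -9.0000e-02  3.4720e+01] F [-0.   0.4 -2.5] M [ 0.02  0.06 -0.01] w 0.0114
delta [-0.0006  0.0005 -0.0017] [0.08 0.16 0.08]
```

View pics/w4.png

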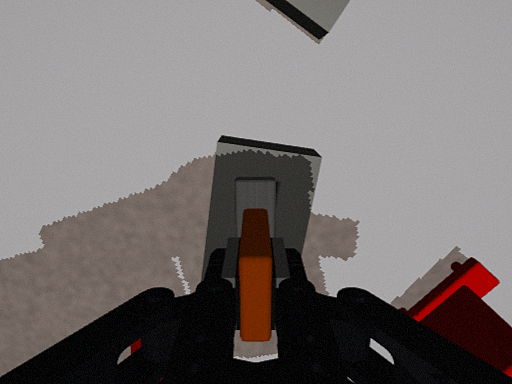

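Call:
drive_tool --pt "0 0 0.012 0 0 0 0" --pt "0 0 0.02 0 0 0 0" --pt "0 0 0.04 0 0 0 0" --pt "0 0 0.04 0 0 0 0" --pt "0 0 0.04 0 0 0 0"

```text
time: 4.65
position: [0.4535, -0.2311, 0.2011]
tcp_rot: [-179.6, 0.1, 34.7]
force: [0.5, -0.6, -2.2]
width: 0.0114
```

Call:
drive_tool --pt "0 0.0 0.01 0 0 0 0" --pt "0 0 0 0 0 0 0" --pt "0 0 0 0 0 0 0"

```text
time: 4.95
position: [0.4544, -0.2316, 0.217]
tcp_rot: [179.9, -0.1, 34.7]
force: [-0.0, -0.6, -2.7]
width: 0.0113
```

Run:
```python
from h import *
delta((.4558,-.2328,.2),34.8)
s,im,C=snap('wrist','w5')
for t in('spanner_pin','spanner_pin_a','spanner_pin_b','spanner_grip'):
    try:print(t,[(d['p'],d['location']) for d in bot.tip_of('wrist',t)])
    except Exception as e:print(t,e)
p=s['position'];R=Ro.from_euler('xyz',s['tcp_rot'],degrees=True).as_matrix()
# project predicted corners: spanner frame origin at TCP + (0,0,.0357) tool
def P(x,y,z): return toP(C,p+R@np.array([x,-y,.0357-z]))
c=np.clip(im*1.6,0,255).astype('uint8')
for q in [(32,10,22),(32,-10,22),(-32,10,22),(18,6,73),(18,-6,73),(-18,6,73),(-18,-6,73),(22,0,0),(32,10,14),(32,-10,14)]:
    u=P(*[v/1000 for v in q]);print(q,u.round(1));cv2.circle(c,tuple(int(v*16) for v in u),24,(0,255,0),1,shift=4)
cv2.imwrite('pics/w5c.png',cv2.resize(c[130:370,155:355],None,fx=2.5,fy=2.5,interpolation=cv2.INTER_CUBIC))
b=cv2.imread('pics/w5.png');
s2,i2,C2=snap('scene','s5');
u=toP(C2,p);print(u)
cv2.imwrite('pics/s5c.png',cv2.resize(i2[int(u[1])-60:int(u[1])+60,int(u[0])-70:int(u[0])+70],None,fx=5,fy=5,interpolation=cv2.INTER_CUBIC))
for t in('spanner_pin_a','spanner_pin_b'):print([(d['p'],d['location']) for d in bot.tip_of('scene',t)])
```

```text
t 4.95 pos [ 0.4544 -0.2316  0.217 ] rpy [ 1.7989e+02 -8.0000e-02  3.4720e+01] F [-0.  -0.6 -2.7] M [0.   0.02 0.04] w 0.0113
delta [ 0.0014 -0.0012 -0.017 ] [0.05 0.13 0.08]
spanner_pin [(0.93, [252.4, 186.5]), (0.76, [200.0, 223.9]), (0.73, [198.7, 259.2]), (0.66, [370.2, 187.1]), (0.62, [338.1, 214.6])]
spanner_pin_a [(0.93, [252.4, 186.5]), (0.76, [200.0, 223.9]), (0.73, [198.7, 259.2]), (0.66, [370.2, 187.1]), (0.62, [338.1, 214.6])]
spanner_pin_b [(0.93, [252.4, 186.5]), (0.76, [200.0, 223.9]), (0.73, [198.7, 259.2]), (0.66, [370.2, 187.1]), (0.62, [338.1, 214.6])]
spanner_grip [(0.79, [192.6, 266.8]), (0.73, [253.9, 273.6]), (0.62, [372.7, 218.6])]
(32, 10, 22) [235.8 178.5]
(32, -10, 22) [277.3 178.5]
(-32, 10, 22) [237.8 293.7]
(18, 6, 73) [239.9 254.7]
(18, -6, 73) [274.2 254.7]
(-18, 6, 73) [241.2 339.7]
(-18, -6, 73) [272.6 339.7]
(22, 0, 0) [256.4 185.7]
(32, 10, 14) [236.6 174.4]
(32, -10, 14) [276.3 174.4]
[197.0084308  211.51841093]
[(0.82, [207.9, 221.6]), (0.73, [181.5, 255.7]), (0.67, [180.5, 303.0]), (0.59, [170.4, 254.6]), (0.57, [191.2, 220.2]), (0.52, [192.7, 308.4])]
[(0.82, [207.9, 221.6]), (0.73, [181.5, 255.7]), (0.67, [180.5, 303.0]), (0.59, [170.4, 254.6]), (0.57, [191.2, 220.2]), (0.52, [192.7, 308.4])]
```

View pics/w5c.png

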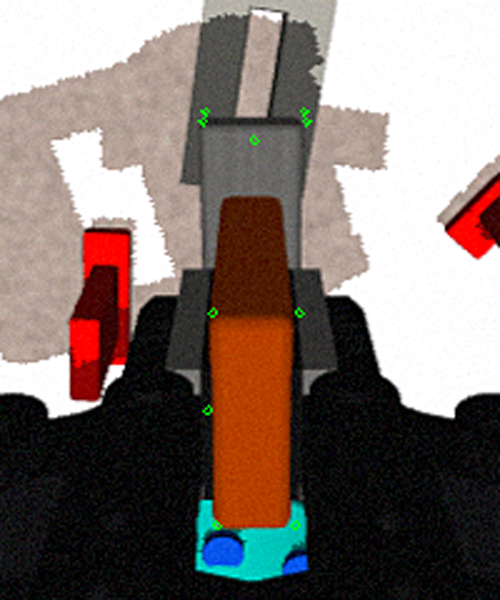

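View pics/s5c.png

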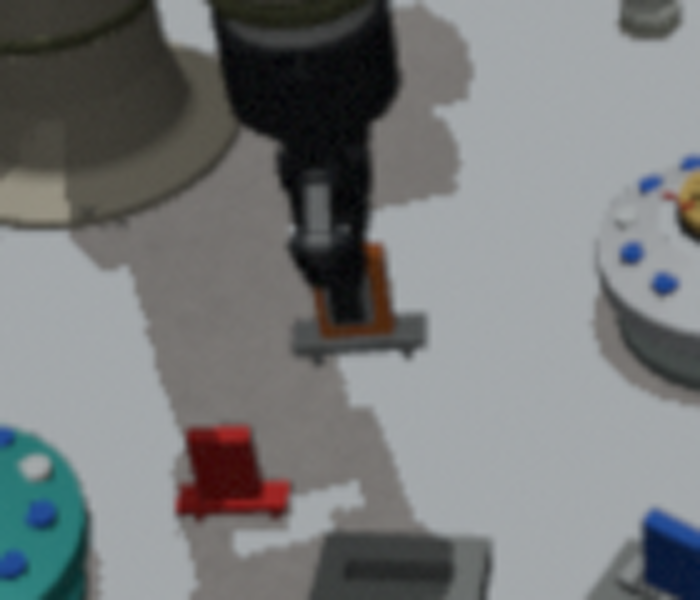

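Call:
drive_tool --pt "-0.003 0.046 0 0 0 0.5 0" --pt "-0.003 0.046 0 0 0 0.5 0" --pt "-0.003 0.046 -0.01 0 0 0 0" --pt "-0.003 0.046 -0.015 0 0 0 0" --pt "-0.003 0.04 -0.01 0 0 0 0"

```text
time: 5.85
position: [0.4386, -0.0052, 0.1809]
tcp_rot: [179.7, -0.1, 35.3]
force: [0.7, 0.1, -2.2]
width: 0.0115
```

Call:
drive_tool --pt "0 0.012 -0.004 0 0 0 0" --pt "0 0 0 0 0 0 0" --pt "0 0 0 0 0 0 0"

```text
time: 6.15
position: [0.4371, 0.0113, 0.1757]
tcp_rot: [179.9, -0.1, 35.6]
force: [-0.1, -0.0, -1.8]
width: 0.0113
```

Run:
```python
from h import *
delta((.505,.056,.2),35.5);print(bot.state()['qpos'])
s,im,C=snap('wrist','w6')
a=rectify(im,C,.505,.056,.1,.05,'w6r')
t=[(d['p'],d['location'],toW(C,d['location'],.1)) for d in bot.tip_of('wrist','ring_axis')];print(t)
```

```text
t 6.15 pos [0.4371 0.0113 0.1757] rpy [ 1.7988e+02 -6.0000e-02  3.5630e+01] F [-0.1 -0.  -1.8] M [-0.02 -0.02 -0.05] w 0.0113
delta [0.0679 0.0447 0.0243] [ 0.06  0.12 -0.13]
[-1.39318048e+01  1.00553827e+01  1.04806635e+02 -3.13244139e-02
  6.50070820e+01  4.04466179e+01]
[(0.81, [261.3, 73.3], array([0.50578217, 0.05654147, 0.1       ])), (0.42, [253.6, 77.5], array([0.50104736, 0.05895934, 0.1       ]))]
```

View pics/w6.png

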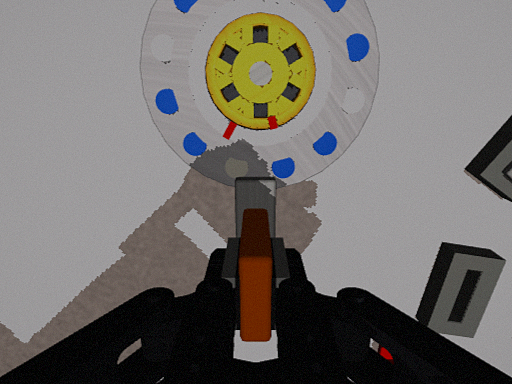

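View pics/w6r.png

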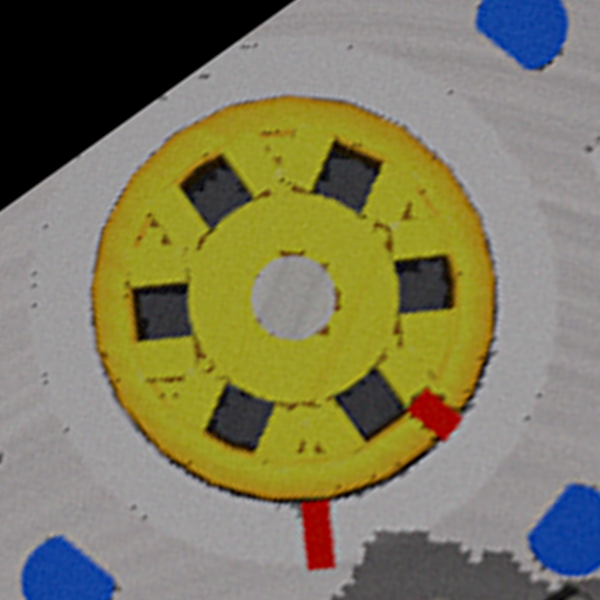

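```bash
cat >> h.py <<'E'
def holes(a,cx,cy,half):
    n=600;g=a.max(axis=2);yy,xx=np.mgrid[:n,:n];k=2*half/n
    X=cx+half-yy*k;Y=cy+half-xx*k
    hsv=cv2.cvtColor(a,cv2.COLOR_BGR2HSV)
    yel=(hsv[...,0]>18)&(hsv[...,0]<35)&(hsv[...,1]>120)&(hsv[...,2]>90)
    m=yel.astype('uint8')
    c=max(cv2.findContours(m,0,2)[0],key=cv2.contourArea);h=cv2.convexHull(c)
    e=cv2.fitEllipse(h);C0=np.array([cx+half-e[0][1]*k,cy+half-e[0][0]*k]);print('ring ellipse centre',C0.round(4),'d mm',np.array(e[1])*k*1000)
    r=np.hypot(X-C0[0],Y-C0[1]);d=((~yel)&(r>.014)&(r<.029)&(hsv[...,1]<120)).astype('uint8')
    nn,lab,st,ce=cv2.connectedComponentsWithStats(d);out=[]
    for i in range(1,nn):
        if st[i,4]>800: out.append((cx+half-ce[i][1]*k,cy+half-ce[i][0]*k,st[i,4]*k*k*1e6))
    return C0,np.array(out)
E
python3 - <<'E'
from h import *
a=cv2.imread('pics/w6r.png');C0,H=holes(a,.505,.056,.05)
print(H.round(4))
c=H[:,:2].mean(0);print('centre of holes',c,np.hypot(*(H[:,:2]-c).T))
an=np.degrees(np.arctan2(H[:,1]-c[1],H[:,0]-c[0]));print(an.round(1),(np.mod(an,60)).round(1))
E
```

```text
ring ellipse centre [0.5054 0.0572] d mm [67.12121073 67.18914795]
[[5.24800e-01 4.82000e-02 6.29167e+01]
 [5.22600e-01 6.98000e-02 6.34722e+01]
 [5.07300e-01 3.56000e-02 6.36111e+01]
 [5.02800e-01 7.86000e-02 6.52500e+01]
 [4.87800e-01 4.43000e-02 6.64722e+01]
 [4.85500e-01 6.58000e-02 6.80833e+01]]
centre of holes [0.50513424 0.05705177] [0.02158687 0.0215666  0.02153155 0.02169038 0.0215522  0.02149565]
[ -24.1   36.1  -84.1   96.2 -143.7  156. ] [35.9 36.1 35.9 36.2 36.3 36. ]
```

Call:
drive_tool --pt "0.03 0.02 0 0 0.1 0.4 0" --pt "0.03 0.02 -0.005 0 0 0 0" --pt "0.0086 0.0057 -0.015 0 0 0 0" --pt "0 0 0 0 0 0 0" --pt "0 0 0 0 0 0 0"

```text
time: 6.75
position: [0.5097, 0.0523, 0.1567]
tcp_rot: [179.8, -0.1, 35.5]
force: [-0.3, -0.0, -2.6]
width: 0.0113
```

Run:
```python
from h import *
delta((.5057,.0570,.1397),36.05)
```

```text
t 6.75 pos [0.5097 0.0523 0.1567] rpy [ 1.7977e+02 -8.0000e-02  3.5480e+01] F [-0.3 -0.  -2.6] M [ 0.03  0.02 -0.04] w 0.0113
delta [-0.004   0.0047 -0.017 ] [0.14 0.2  0.57]
```

Call:
drive_tool --pt "-0.004 0.0047 -0.008 0.1 0.2 0.6 0" --pt "0 0 -0.004 0 0 0 0" --pt "0 0 0 0 0 0 0"

```text
time: 7.05
position: [0.5047, 0.0555, 0.1451]
tcp_rot: [179.9, -0.0, 36.0]
force: [-0.1, 0.1, -2.4]
width: 0.0115
```

Run:
```python
from h import *
delta((.5057,.0570,.1397),36.05)
s,im,C=snap('scene','s7');u=toP(C,(.505,.057,.1));print(u)
cv2.imwrite('pics/s7c.png',cv2.resize(im[int(u[1])-50:int(u[1])+40,int(u[0])-55:int(u[0])+55],None,fx=6,fy=6,interpolation=cv2.INTER_CUBIC))
s,im,C=snap('wrist','w7')
```

```text
t 7.05 pos [0.5047 0.0555 0.1451] rpy [ 1.7993e+02 -1.0000e-02  3.5990e+01] F [-0.1  0.1 -2.4] M [ 0.03 -0.03 -0.01] w 0.0115
delta [ 0.001   0.0015 -0.0054] [0.05 0.05 0.06]
[272.43809932 188.74662448]
```

View pics/s7c.png

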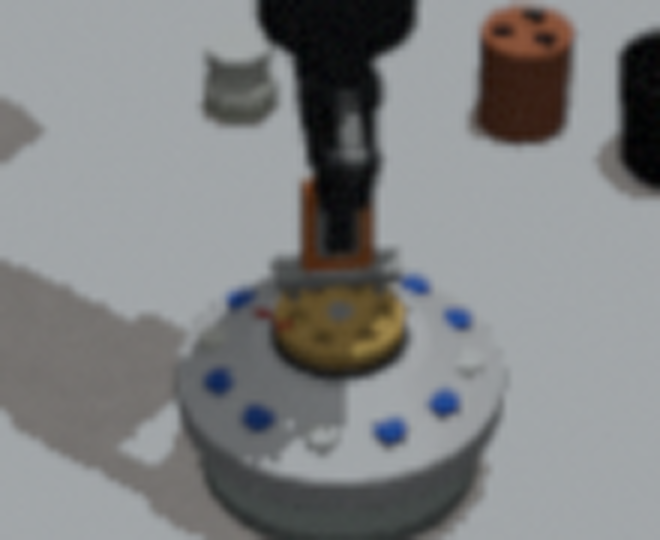

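View pics/w7.png

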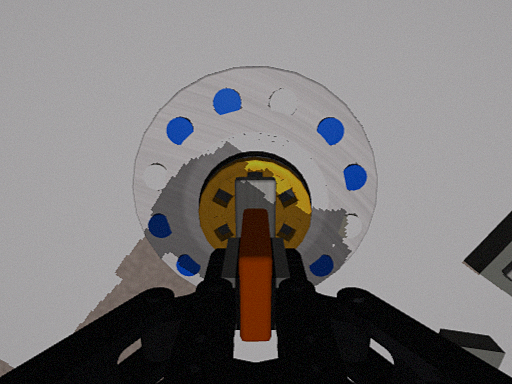

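Run:
```python
from h import *
im=cv2.imread('pics/w7.png');C=cam('wrist');a=rectify(im,C,.505,.057,.1,.05,'w7r')
b=np.clip(a*1.6,0,255).astype('uint8')
for i in range(6):
    t=np.radians(36.07+60*i);x,y=.5051+.0216*np.cos(t),.0571+.0216*np.sin(t)
    cv2.circle(b,(int((.057+.05-y)*6000),int((.505+.05-x)*6000)),27,(0,255,0),1)
cv2.imwrite('pics/w7rb.png',b)
```

```text
(no output)
```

View pics/w7rb.png

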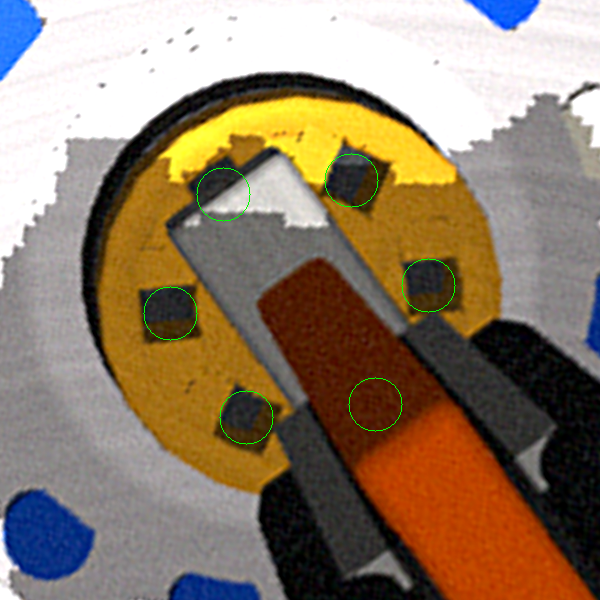

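Call:
drive_tool --pt "0.001 0.0015 -0.002 0 0 0.1 0" --pt "0 0 -0.001 0 0 0 0" --pt "0 0 0 0 0 0 0"

```text
time: 7.45
position: [0.5063, 0.0571, 0.1429]
tcp_rot: [179.9, -0.1, 36.1]
force: [-0.6, -0.3, -1.7]
width: 0.0114
```

Run:
```python
from h import *
delta((.5057,.0570,.1397),36.05)
```

```text
t 7.45 pos [0.5063 0.0571 0.1429] rpy [ 1.7986e+02 -9.0000e-02  3.6090e+01] F [-0.6 -0.3 -1.7] M [0.02 0.   0.01] w 0.0114
delta [-0.0006 -0.0001 -0.0032] [ 0.06  0.16 -0.04]
```

Call:
drive_tool --pt "-0.0005 0 -0.002 0 0 0 0" --pt "0 0 -0.002 0 0 0 0" --pt "0 0 -0.0015 0 0 0 0"

```text
time: 7.75
position: [0.5059, 0.0571, 0.1371]
tcp_rot: [179.8, -0.1, 36.1]
force: [0.1, -0.4, -2.4]
width: 0.0112
```

Call:
drive_tool --pt "0 0 -0.0015 0 0 0 0" --pt "0 0 -0.0015 0 0 0 0"

```text
time: 7.95
position: [0.5058, 0.0571, 0.1338]
tcp_rot: [179.8, -0.1, 36.1]
force: [-0.4, 0.2, -2.0]
width: 0.0114
```

Run:
```python
from h import *
delta((.5057,.0570,.1397),36.05)
```

```text
t 7.95 pos [0.5058 0.0571 0.1338] rpy [ 1.7985e+02 -1.0000e-01  3.6100e+01] F [-0.4  0.2 -2. ] M [-0.03  0.01  0.04] w 0.0114
delta [-0.0001 -0.0001  0.0059] [ 0.06  0.17 -0.05]
```

Call:
drive_tool --pt "0 0 -0.0015 0 0 0 0" --pt "0 0 -0.0015 0 0 0 0" --pt "0 0 -0.001 0 0 0 0"

```text
time: 8.25
position: [0.5058, 0.0571, 0.1293]
tcp_rot: [179.9, -0.1, 36.1]
force: [0.6, 0.0, -2.1]
width: 0.0119
```

Run:
```python
from h import *
delta((.5057,.0570,.128),36.05)
```

```text
t 8.25 pos [0.5058 0.0571 0.1293] rpy [ 1.7986e+02 -9.0000e-02  3.6100e+01] F [ 0.6  0.  -2.1] M [-0.    0.06 -0.  ] w 0.0119
delta [-0.0001 -0.0001 -0.0013] [ 0.06  0.16 -0.05]
```

Call:
drive_tool --pt "0 0 0 0 0 -2 0" --pt "0 0 0 0 0 -2 0" --pt "0 0 0 0 0 -2 0"

```text
time: 8.55
position: [0.5059, 0.0569, 0.1291]
tcp_rot: [179.8, -0.1, 29.9]
force: [0.2, -1.2, -1.5]
width: 0.0114
```

Run:
```python
from h import *
delta((.5057,.0570,.129),30)
```

```text
t 8.55 pos [0.5059 0.0569 0.1291] rpy [ 1.7983e+02 -8.0000e-02  2.9920e+01] F [ 0.2 -1.2 -1.5] M [-0.17  0.02  0.1 ] w 0.0114
delta [-0.0002  0.0001 -0.0001] [0.1  0.15 0.08]
```

Call:
drive_tool --pt "0 0 0 0 0 -3 0" --pt "0 0 0 0 0 -3 0" --pt "0 0 0 0.1 0 -3 0" --pt "0 0 0 0 0 -3 0"

```text
time: 8.95
position: [0.5058, 0.057, 0.129]
tcp_rot: [179.9, -0.1, 17.6]
force: [1.0, 0.6, -1.8]
width: 0.0115
```

Run:
```python
from h import *
delta((.5057,.0570,.129),18)
```

```text
t 8.95 pos [0.5058 0.057  0.129 ] rpy [ 1.799e+02 -1.000e-01  1.756e+01] F [ 1.   0.6 -1.8] M [0.09 0.06 0.25] w 0.0115
delta [-0.0001  0.     -0.    ] [0.06 0.13 0.44]
```

Call:
drive_tool --pt "0 0 0 0 0 -3 0" --pt "0 0 0 0 0 -3 0" --pt "0 0 0 0 0 -3 0" --pt "0 0 0 0 0 -3 0"

```text
time: 9.35
position: [0.5058, 0.0572, 0.129]
tcp_rot: [179.9, -0.1, 5.2]
force: [-0.1, 0.2, -1.7]
width: 0.0115
```

Run:
```python
from h import *
delta((.5057,.0570,.129),5)
```

```text
t 9.35 pos [0.5058 0.0572 0.129 ] rpy [ 1.7989e+02 -1.0000e-01  5.1700e+00] F [-0.1  0.2 -1.7] M [0.03 0.02 0.24] w 0.0115
delta [-0.0001 -0.0002 -0.    ] [ 0.1   0.11 -0.17]
```

Call:
drive_tool --pt "0 0 0 0 0 -2.5 0" --pt "0 0 0 0 0 -2.5 0" --pt "0 0 0 0 0 -2.5 0"

```text
time: 9.65
position: [0.5058, 0.0573, 0.129]
tcp_rot: [179.9, -0.1, -2.6]
force: [-0.2, -0.9, -2.0]
width: 0.0112
```

Run:
```python
from h import *
delta((.5057,.0570,.129),-2)
s,im,C=snap('wrist','w8')
a=rectify(im,C,.505,.057,.1,.05,'w8r')
cv2.imwrite('pics/w8r.png',np.clip(a*1.5,0,255).astype('uint8'))
```

```text
t 9.65 pos [0.5058 0.0573 0.129 ] rpy [ 1.7988e+02 -1.1000e-01 -2.5700e+00] F [-0.2 -0.9 -2. ] M [0.06 0.06 0.24] w 0.0112
delta [-0.0001 -0.0003 -0.    ] [0.12 0.1  0.57]
```

View pics/w8r.png

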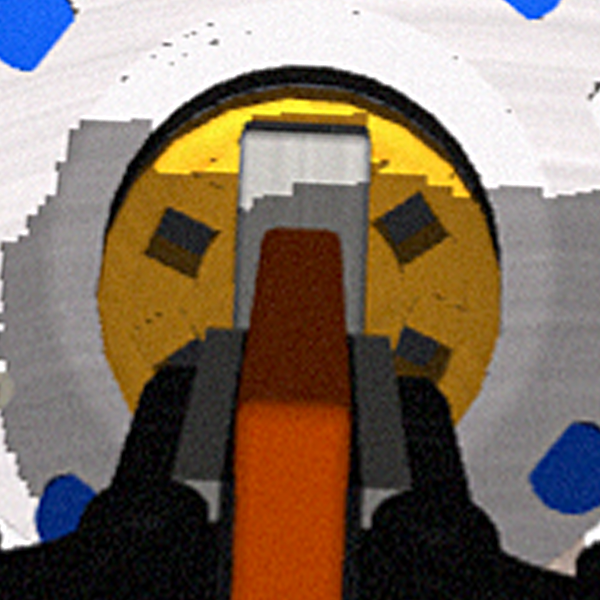

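Call:
drive_tool --pt "0 -0.0001 0 0 0 -2 0" --pt "0 -0.0001 0 0 0 -2 0" --pt "0 0 0 0 0 -2 0"

```text
time: 10.0
position: [0.5058, 0.0574, 0.129]
tcp_rot: [179.9, -0.1, -8.7]
force: [-0.4, 0.6, -1.4]
width: 0.0116
```

Run:
```python
from h import *
delta((.5057,.0570,.129),-9)
```

```text
t 10.0 pos [0.5058 0.0574 0.129 ] rpy [ 1.799e+02 -1.100e-01 -8.680e+00] F [-0.4  0.6 -1.4] M [0.03 0.02 0.24] w 0.0116
delta [-0.0001 -0.0004 -0.    ] [ 0.12  0.09 -0.32]
```

Call:
drive_tool --pt "0 -0.0001 0 0 0 -1.5 0"

```text
time: 10.1
position: [0.5058, 0.0574, 0.129]
tcp_rot: [179.9, -0.1, -10.2]
force: [-0.3, 0.1, -1.4]
width: 0.0115
```

Run:
```python
from h import *
delta((.5057,.0570,.129),-10)
```

```text
t 10.1 pos [0.5058 0.0574 0.129 ] rpy [ 1.799e+02 -1.100e-01 -1.020e+01] F [-0.3  0.1 -1.4] M [ 0.12 -0.01  0.25] w 0.0115
delta [-0.0001 -0.0004 -0.    ] [0.12 0.09 0.2 ]
```

Call:
drive_tool --pt "0 -0.0001 0 0 0 -1.5 0"

```text
time: 10.2
position: [0.5058, 0.0574, 0.129]
tcp_rot: [179.9, -0.1, -11.7]
force: [0.6, 1.5, -2.9]
width: 0.011
```

Run:
```python
from h import *
delta((.5057,.0570,.129),-11)
```

```text
t 10.2 pos [0.5058 0.0574 0.129 ] rpy [ 1.7991e+02 -1.1000e-01 -1.1750e+01] F [ 0.6  1.5 -2.9] M [0.16 0.04 0.24] w 0.011
delta [-0.0001 -0.0004 -0.    ] [0.11 0.09 0.75]
```

Call:
drive_tool --pt "0 -0.0001 0 0 0 -1 0"

```text
time: 10.3
position: [0.5058, 0.0574, 0.1291]
tcp_rot: [179.9, -0.1, -12.8]
force: [0.5, 1.4, -2.7]
width: 0.0112
```

Run:
```python
from h import *
delta((.5057,.0570,.129),-11)
```

```text
t 10.3 pos [0.5058 0.0574 0.1291] rpy [ 1.7992e+02 -1.1000e-01 -1.2810e+01] F [ 0.5  1.4 -2.7] M [0.24 0.04 0.26] w 0.0112
delta [-0.0001 -0.0004 -0.0001] [0.1  0.09 1.81]
```

Call:
drive_tool --pt "0 -0.0001 0 0 0 -1 0"

```text
time: 10.4
position: [0.5058, 0.0573, 0.1291]
tcp_rot: [179.9, -0.1, -13.9]
force: [0.0, 2.1, -1.3]
width: 0.0113
```

Run:
```python
from h import *
delta((.5057,.0570,.129),-11)
```

```text
t 10.4 pos [0.5058 0.0573 0.1291] rpy [ 1.7993e+02 -1.1000e-01 -1.3860e+01] F [ 0.   2.1 -1.3] M [ 0.23 -0.03  0.2 ] w 0.0113
delta [-0.0001 -0.0003 -0.0001] [0.09 0.09 2.86]
```

Call:
drive_tool --pt "0 0 0 0 0 -1 0"

```text
time: 10.5
position: [0.5058, 0.0574, 0.1291]
tcp_rot: [179.9, -0.1, -14.9]
force: [0.9, 0.7, -1.1]
width: 0.0113
```

Run:
```python
from h import *
delta((.5057,.0570,.129),-11)
```

```text
t 10.5 pos [0.5058 0.0574 0.1291] rpy [ 1.7993e+02 -1.1000e-01 -1.4930e+01] F [ 0.9  0.7 -1.1] M [ 0.17 -0.    0.23] w 0.0113
delta [-0.0001 -0.0004 -0.0001] [0.09 0.09 3.93]
```

Call:
drive_tool --pt "0 0 0 0 0 -1 0"

```text
time: 10.6
position: [0.5058, 0.0574, 0.129]
tcp_rot: [179.9, -0.1, -16.0]
force: [1.0, 1.0, -1.9]
width: 0.0111
```

Run:
```python
from h import *
delta((.5057,.0570,.129),-11)
```

```text
t 10.6 pos [0.5058 0.0574 0.129 ] rpy [ 1.7994e+02 -1.1000e-01 -1.6000e+01] F [ 1.   1.  -1.9] M [0.15 0.02 0.26] w 0.0111
delta [-0.0001 -0.0004 -0.    ] [0.09 0.09 5.  ]
```

Run:
```python
from h import *
s,im,C=snap('wrist','w9')
a=rectify(im,C,.505,.057,.1,.05,'w9r')
cv2.imwrite('pics/w9r.png',np.clip(a*1.5,0,255).astype('uint8'))
s,im,C=snap('top','t9');u=toP(C,(.505,.057,.1));cv2.imwrite('pics/t9c.png',cv2.resize(im[int(u[1])-40:int(u[1])+50,int(u[0])-50:int(u[0])+50],None,fx=6,fy=6,interpolation=cv2.INTER_CUBIC))
s,im,C=snap('scene','s9');u=toP(C,(.505,.057,.1));cv2.imwrite('pics/s9c.png',cv2.resize(im[int(u[1])-50:int(u[1])+40,int(u[0])-55:int(u[0])+55],None,fx=6,fy=6,interpolation=cv2.INTER_CUBIC))
delta((.5057,.0570,.129),-11)
```

```text
t 10.75 pos [0.5058 0.0574 0.129 ] rpy [ 1.7994e+02 -1.1000e-01 -1.5930e+01] F [-0.1 -0.1 -2.3] M [ 0.19 -0.01  0.2 ] w 0.0114
delta [-0.0001 -0.0004 -0.    ] [0.09 0.09 4.93]
```

View pics/w9r.png

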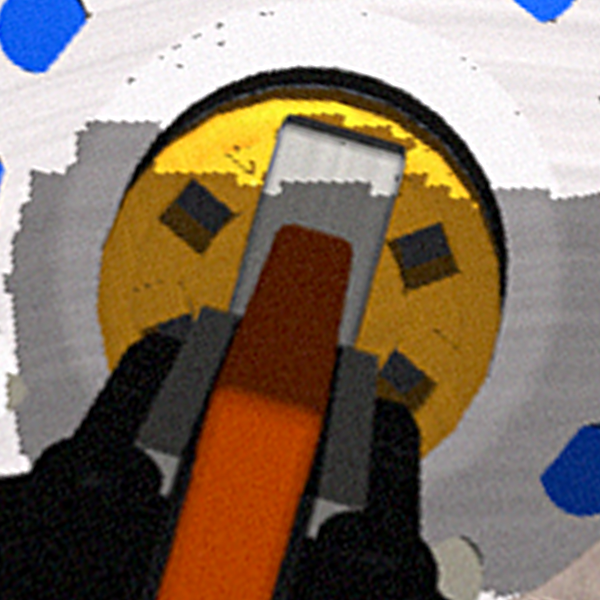

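View pics/s9c.png

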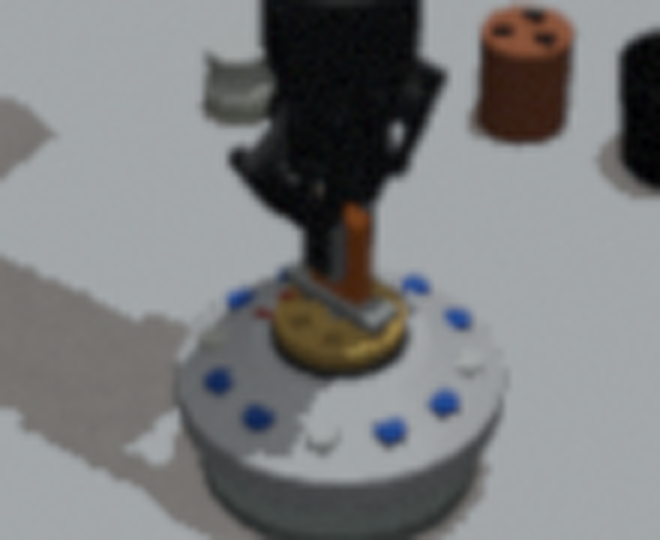

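View pics/t9c.png

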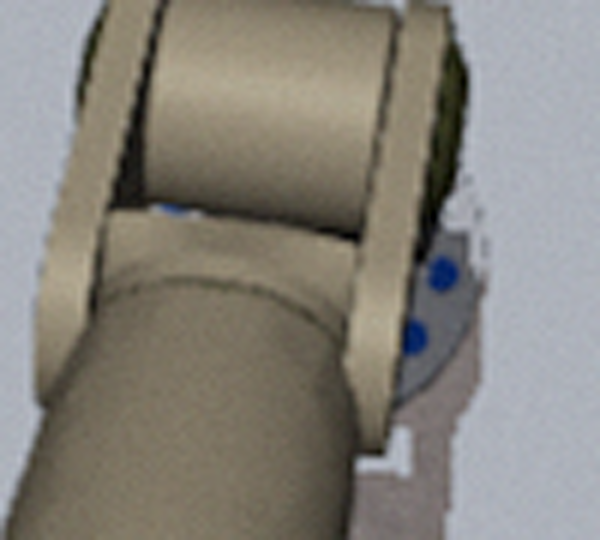

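Call:
drive_tool --pt "0 -0.0001 0 0 0 -1 0"

```text
time: 10.85
position: [0.5058, 0.0574, 0.129]
tcp_rot: [179.9, -0.1, -17.0]
force: [-0.2, 2.1, -1.6]
width: 0.0111
```

Run:
```python
from h import *
delta((.5057,.0570,.129),-11)
```

```text
t 10.85 pos [0.5058 0.0574 0.129 ] rpy [ 1.7994e+02 -1.1000e-01 -1.6960e+01] F [-0.2  2.1 -1.6] M [0.41 0.02 0.26] w 0.0111
delta [-0.0001 -0.0004 -0.    ] [0.08 0.09 5.96]
```

Call:
drive_tool --pt "0 0 0 0 0 -1 0"

```text
time: 10.95
position: [0.5058, 0.0574, 0.1291]
tcp_rot: [179.9, -0.1, -18.0]
force: [0.0, 1.2, -2.5]
width: 0.0112
```

Run:
```python
from h import *
delta((.5057,.0570,.129),-11)
```

```text
t 10.95 pos [0.5058 0.0574 0.1291] rpy [ 1.7995e+02 -1.1000e-01 -1.8040e+01] F [ 0.   1.2 -2.5] M [0.3  0.05 0.37] w 0.0112
delta [-0.0001 -0.0004 -0.0001] [0.08 0.1  7.04]
```

Torque is rising (0.37), which suggests the stop. One more degree to confirm.

Call:
drive_tool --pt "0 0 0 0 0 -1 0"

```text
time: 11.05
position: [0.5058, 0.0574, 0.1291]
tcp_rot: [179.9, -0.1, -19.1]
force: [0.7, 0.6, -1.1]
width: 0.0115
```

Run:
```python
from h import *
delta((.5057,.0570,.129),-11)
```

```text
t 11.05 pos [0.5058 0.0574 0.1291] rpy [ 1.7995e+02 -1.2000e-01 -1.9110e+01] F [ 0.7  0.6 -1.1] M [ 0.25 -0.06  0.4 ] w 0.0115
delta [-0.0001 -0.0004 -0.0001] [0.08 0.1  8.11]
```

Call:
drive_tool --pt "0 0 0 0 0 -0.8 0"

```text
time: 11.15
position: [0.5058, 0.0574, 0.1291]
tcp_rot: [179.9, -0.1, -20.0]
force: [0.9, 1.5, -2.9]
width: 0.0111
```

Run:
```python
from h import *
delta((.5057,.0570,.129),-11)
s,im,C=snap('wrist','w10')
a=rectify(im,C,.505,.057,.1,.05,'w10r')
cv2.imwrite('pics/w10r.png',np.clip(a*1.5,0,255).astype('uint8'))
delta((.5057,.0570,.129),-11)
```

```text
t 11.15 pos [0.5058 0.0574 0.1291] rpy [ 1.7994e+02 -1.2000e-01 -1.9970e+01] F [ 0.9  1.5 -2.9] M [0.3  0.04 0.46] w 0.0111
delta [-0.0001 -0.0004 -0.0001] [0.09 0.1  8.97]
t 11.2 pos [0.5058 0.0575 0.129 ] rpy [ 1.7994e+02 -1.1000e-01 -2.0000e+01] F [ 0.7  1.1 -2.3] M [0.35 0.04 0.54] w 0.0112
delta [-0.0001 -0.0005 -0.    ] [0.09 0.09 9.  ]
```

Call:
drive_tool --pt "0 0 0 0 0 2 0" --pt "0 0 0 0 0 2 0" --pt "0 0 0 0 0 1.5 0"

```text
time: 11.5
position: [0.5058, 0.0574, 0.1291]
tcp_rot: [179.9, -0.1, -14.4]
force: [-0.2, 0.8, -2.6]
width: 0.0115
```

Run:
```python
from h import *
delta((.5057,.0570,.129),-12)
```

```text
t 11.5 pos [0.5058 0.0574 0.1291] rpy [ 1.7994e+02 -1.2000e-01 -1.4400e+01] F [-0.2  0.8 -2.6] M [0.2  0.05 0.05] w 0.0115
delta [-0.0001 -0.0004 -0.0001] [0.09 0.1  2.4 ]
```

Call:
drive_tool --pt "0 0 0 0 0 1.5 0" --pt "0 0 0 0 0 1.5 0"

```text
time: 11.7
position: [0.5058, 0.0571, 0.129]
tcp_rot: [179.9, -0.1, -11.3]
force: [0.7, -0.4, -2.1]
width: 0.0113
```

Run:
```python
from h import *
delta((.5057,.0570,.129),-11)
```

```text
t 11.7 pos [0.5058 0.0571 0.129 ] rpy [ 1.7992e+02 -1.1000e-01 -1.1270e+01] F [ 0.7 -0.4 -2.1] M [0.02 0.01 0.02] w 0.0113
delta [-0.0001 -0.0001  0.    ] [0.1  0.09 0.27]
```

Free, with no forces or moments. Lift out.

Call:
drive_tool --pt "0 0 0.002 0 0 0 0" --pt "0 0 0.003 0 0 0 0" --pt "0 0 0.004 0 0 0 0" --pt "0 0 0.006 0 0 0 0" --pt "0 0 0.02 0 0 0 0"

```text
time: 12.2
position: [0.5047, 0.0568, 0.164]
tcp_rot: [179.9, 0.1, -11.3]
force: [-0.3, -0.7, -2.6]
width: 0.0112
```

Call:
drive_tool --pt "-0.03 0 0.02 0 0 0 0" --pt "-0.04 0.01 0 0 0 0 0" --pt "0 0 0 0 0 0 0" --pt "0 0 0 0 0 0 0"

```text
time: 12.6
position: [0.4336, 0.0668, 0.1886]
tcp_rot: [179.9, -0.2, -11.4]
force: [0.4, -0.3, -1.3]
width: 0.0114
```

Run:
```python
from h import *
delta((.4555,-.234,.217),26)
s,im,C=snap('wrist','w11')
a=rectify(im,C,.505,.057,.1,.05,'w11r')
C0,H=holes(a,.505,.057,.05)
c=H[:,:2].mean(0);an=np.degrees(np.arctan2(H[:,1]-c[1],H[:,0]-c[0]));print(c,an.round(1),np.mod(an,60).round(1))
```

```text
t 12.6 pos [0.4336 0.0668 0.1886] rpy [179.89  -0.24 -11.36] F [ 0.4 -0.3 -1.3] M [-0.   -0.04  0.02] w 0.0114
delta [ 0.0219 -0.3008  0.0284] [ 0.08  0.26 37.36]
ring ellipse centre [0.5053 0.0571] d mm [67.12331136 67.27340698]
[0.50520557 0.05696737] [  -8.9   51.2  -68.7  111.5 -128.6  171.5] [51.1 51.2 51.3 51.5 51.4 51.5]
```

View pics/w11r.png

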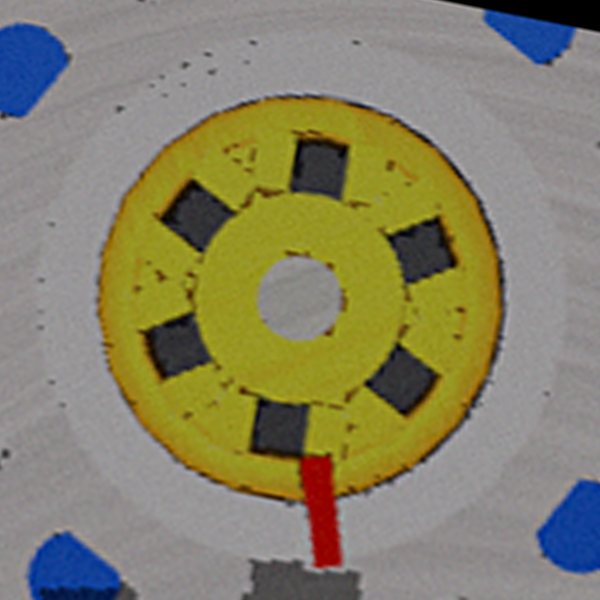

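View pics/w11.png

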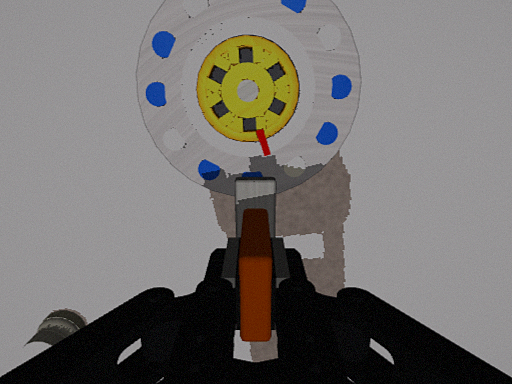

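Both red marks now meet (the ring holes turned 44.8° against an expected ≈44.3°). Returning to the holder.

Call:
drive_tool --pt "0 -0.043 0.015 0 0.1 5.5 0" --pt "0 -0.043 0.012 0 0.1 5.5 0" --pt "0.004 -0.043 0 0 0 5.5 0" --pt "0.004 -0.043 0 0 0 5.5 0" --pt "0.004 -0.043 0 0 0 5.5 0"

```text
time: 13.15
position: [0.4473, -0.1529, 0.2172]
tcp_rot: [179.8, -0.0, 17.6]
force: [0.6, -0.1, -2.9]
width: 0.0115
```

Call:
drive_tool --pt "0.004 -0.043 0 0 0 5.5 0" --pt "0.004 -0.038 0 0 0 4 0" --pt "0 0 0 0 0 0 0" --pt "0 0 0 0 0 0 0"

```text
time: 13.55
position: [0.4562, -0.2445, 0.2159]
tcp_rot: [179.8, -0.0, 27.2]
force: [0.7, 0.6, -2.6]
width: 0.0114
```

Run:
```python
from h import *
delta((.4555,-.234,.12),26)
s,im,C=snap('wrist','w12')
rectify(im,C,.456,-.233,.024,.08,'w12r')
```

```text
t 13.55 pos [ 0.4562 -0.2445  0.2159] rpy [ 1.7982e+02 -1.0000e-02  2.7180e+01] F [ 0.7  0.6 -2.6] M [-0.    0.01  0.04] w 0.0114
delta [-0.0007  0.0105 -0.0959] [ 0.15  0.09 -1.18]
```

View pics/w12.png

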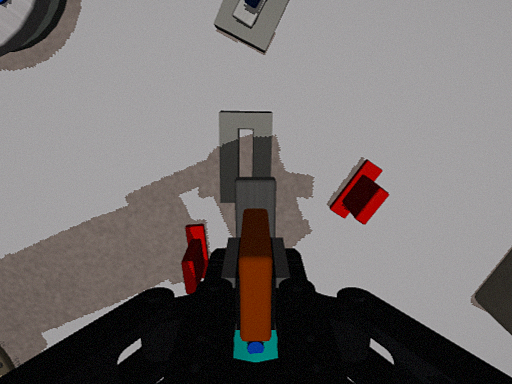

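Call:
drive_tool --pt "-0.0007 0.0105 -0.02 0.1 0.1 -0.7 0" --pt "0 0 -0.04 0 0 0 0" --pt "0 0 -0.04 0 0 0 0" --pt "0 0 -0.01 0 0 0 0" --pt "0 0 0 0 0 0 0"

```text
time: 14.1
position: [0.4573, -0.2299, 0.1051]
tcp_rot: [179.7, -0.1, 26.7]
force: [0.1, -0.2, -1.8]
width: 0.0113
```

Run:
```python
from h import *
delta((.4555,-.234,.07),26.5)
s,im,C=snap('wrist','w13')
a=rectify(im,C,.456,-.233,.024,.06,'w13r')
b=np.clip(a*1.8,0,255).astype('uint8')
def box(cx,cy,yaw,L,W,col):
    t=np.radians(yaw);pts=[]
    for u,v in((1,1),(1,-1),(-1,-1),(-1,1)):
        x=cx+u*L/2*np.cos(t)-v*W/2*np.sin(t);y=cy+u*L/2*np.sin(t)+v*W/2*np.cos(t)
        pts.append([(-.233+.06-y)*5000,(.456+.06-x)*5000])
    cv2.polylines(b,[np.int32(pts)],True,col,1)
box(.4555,-.234,26.5,.092,.052,(0,255,0));box(.4555,-.234,26.5,.060,.014,(0,255,0))
cv2.imwrite('pics/w13r.png',b)
```

```text
t 14.1 pos [ 0.4573 -0.2299  0.1051] rpy [ 1.7972e+02 -9.0000e-02  2.6660e+01] F [ 0.1 -0.2 -1.8] M [-0.01  0.02 -0.02] w 0.0113
delta [-0.0018 -0.0041 -0.0351] [ 0.21  0.2  -0.16]
```

View pics/w13r.png

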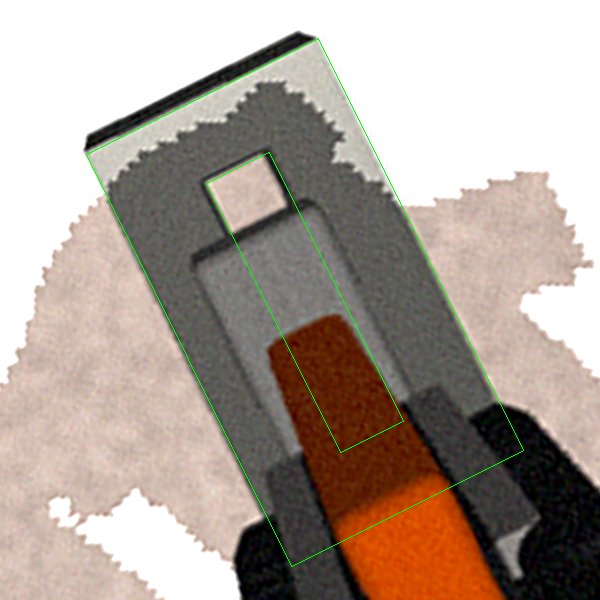

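Excellent match: the holder is at (.4555, -.234), yaw 26.5. Correct the position and go down.

Call:
drive_tool --pt "-0.0016 -0.004 -0.01 0.2 0.2 0 0" --pt "0 0 -0.012 0 0 0 0" --pt "0 0 -0.004 0 0 0 0" --pt "0 0 0 0 0 0 0"

```text
time: 14.55
position: [0.4578, -0.2358, 0.082]
tcp_rot: [179.6, -0.2, 26.7]
force: [-1.1, -0.0, -2.4]
width: 0.0114
```

Run:
```python
from h import *
delta((.4557,-.234,.0457),26.5)
```

```text
t 14.55 pos [ 0.4578 -0.2358  0.082 ] rpy [179.55  -0.18  26.67] F [-1.1 -0.  -2.4] M [ 0.05 -0.06 -0.06] w 0.0114
delta [-0.0021  0.0018 -0.0363] [ 0.32  0.36 -0.17]
```

Call:
drive_tool --pt "-0.0018 0.0016 -0.005 0.3 0.4 0 0" --pt "0 0 -0.006 0 0 0 0" --pt "0 0 -0.004 0 0 0 0" --pt "0 0 0 0 0 0 0"

```text
time: 14.95
position: [0.456, -0.2342, 0.0663]
tcp_rot: [180.0, 0.0, 26.7]
force: [-0.2, -0.2, -2.7]
width: 0.0115
```

Run:
```python
from h import *
delta((.4557,-.234,.0457),26.5)
```

```text
t 14.95 pos [ 0.456  -0.2342  0.0663] rpy [1.7999e+02 4.0000e-02 2.6660e+01] F [-0.2 -0.2 -2.7] M [-0.    0.    0.04] w 0.0115
delta [-0.0003  0.0002 -0.0206] [ 0.03 -0.03 -0.16]
```

Call:
drive_tool --pt "-0.0003 0.0002 -0.004 0 0 0 0" --pt "0 0 -0.004 0 0 0 0" --pt "0 0 -0.004 0 0 0 0" --pt "0 0 -0.003 0 0 0 0" --pt "0 0 -0.001 0 0 0 0"

```text
time: 15.45
position: [0.4558, -0.2341, 0.0491]
tcp_rot: [180.0, 0.0, 26.7]
force: [0.3, -0.0, -1.5]
width: 0.0113
```

Run:
```python
from h import *
delta((.4557,-.234,.0457),26.5)
```

```text
t 15.45 pos [ 0.4558 -0.2341  0.0491] rpy [1.7997e+02 3.0000e-02 2.6660e+01] F [ 0.3 -0.  -1.5] M [ 0.   -0.01  0.02] w 0.0113
delta [-0.0001  0.0001 -0.0034] [ 0.04 -0.01 -0.16]
```

Call:
drive_tool --pt "0 0 -0.0015 0 0 0 0" --pt "0 0 -0.001 0 0 0 0" --pt "0 0 -0.0008 0 0 0 0" --pt "0 0 0 0 0 0 0"

```text
time: 15.85
position: [0.456, -0.2342, 0.0456]
tcp_rot: [179.9, 0.0, 26.7]
force: [0.9, -0.2, -1.5]
width: 0.0111
```

Run:
```python
from h import *
delta((.4557,-.234,.0457),26.5)
```

```text
t 15.85 pos [ 0.456  -0.2342  0.0456] rpy [1.7995e+02 2.0000e-02 2.6660e+01] F [ 0.9 -0.2 -1.5] M [ 0.02  0.   -0.02] w 0.0111
delta [-0.0003  0.0002  0.0001] [ 0.06  0.01 -0.16]
```

Call:
drive_tool --pt "0 0 -0.0005 0 0 0 0" --pt "0 0 -0.0003 0 0 0 0"

```text
time: 16.05
position: [0.456, -0.2343, 0.0455]
tcp_rot: [179.9, 0.0, 26.7]
force: [-2.2, 0.6, 2.7]
width: 0.0116
```

Call:
drive_tool --pt "0 0 0 0 0 0 0.02" --pt "0 0 0 0 0 0 0.035" --pt "0 0 0 0 0 0 0.05" --pt "0 0 0 0 0 0 0.05"

```text
time: 16.45
position: [0.4566, -0.2347, 0.0458]
tcp_rot: [179.8, -0.0, 26.7]
force: [0.5, 0.2, -0.1]
width: 0.0499
```

Run:
```python
from h import *
delta((.4557,-.234,.0457),26.5)
s,im,C=snap('wrist','w14')
```

```text
t 16.45 pos [ 0.4566 -0.2347  0.0458] rpy [ 1.7982e+02 -3.0000e-02  2.6660e+01] F [ 0.5  0.2 -0.1] M [ 0.04 -0.   -0.02] w 0.0499
delta [-0.0009  0.0007 -0.0001] [ 0.14  0.11 -0.16]
```

View pics/w14.png

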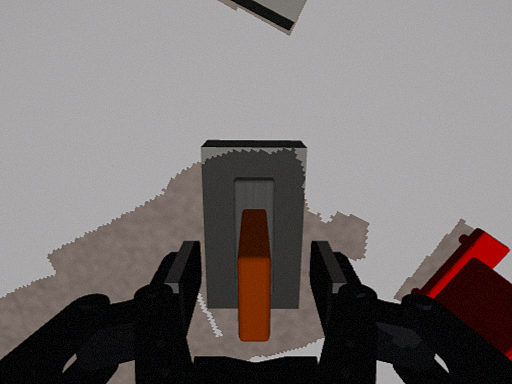

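Released; the spanner sits straight and centred in the holder. Retreat straight up.

Call:
drive_tool --pt "0 0 0.01 0 0 0 0.05" --pt "0 0 0.02 0 0 0 0.05" --pt "0 0 0.04 0 0 0 0.05" --pt "0 0 0.045 0 0 0 0.05" --pt "0 0 0.045 0 0 0 0.05"

```text
time: 17.0
position: [0.4536, -0.2323, 0.2084]
tcp_rot: [-179.6, 0.2, 26.6]
force: [0.4, 0.6, -0.3]
width: 0.0502
```

Call:
drive_tool --pt "-0.03 -0.04 0.01 0 0 0 0.05" --pt "-0.03 -0.04 0 0 0 0 0.05" --pt "-0.03 -0.04 0 0 0 0 0.05" --pt "-0.03 -0.04 0 0 0 0 0.05" --pt "0 0 0 0 0 0 0.05"

```text
time: 17.5
position: [0.3329, -0.3948, 0.2305]
tcp_rot: [179.4, -0.0, 27.0]
force: [-0.2, 0.4, -0.5]
width: 0.0496
```

Run:
```python
from h import *
delta((.4557,-.234,.0457),26.5)
s,im,C=snap('top','t15');s,i2,C2=snap('scene','s15')
A=im[150:250,175:395];cv2.imwrite('pics/t15c.png',cv2.resize(A,None,fx=3.6,fy=3.6,interpolation=cv2.INTER_CUBIC))
cv2.imwrite('pics/s15c.png',cv2.resize(i2[160:320,150:340],None,fx=3.7,fy=3.7,interpolation=cv2.INTER_CUBIC))
```

```text
t 17.5 pos [ 0.3329 -0.3948  0.2305] rpy [ 1.7935e+02 -1.0000e-02  2.6970e+01] F [-0.2  0.4 -0.5] M [ 0.07 -0.02 -0.  ] w 0.0496
delta [ 0.1228  0.1608 -0.1848] [ 0.57  0.3  -0.47]
```

View pics/t15c.png

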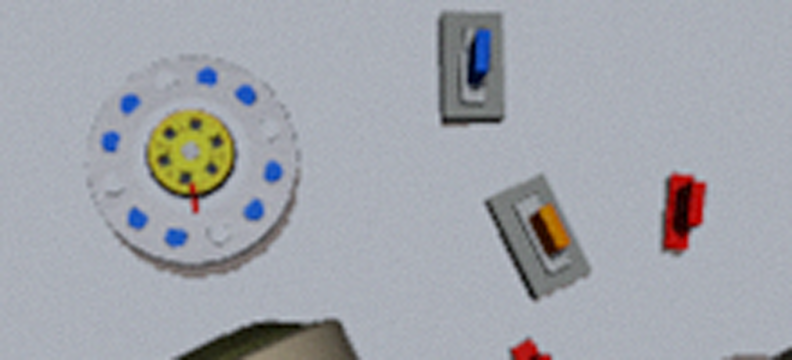

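View pics/s15c.png

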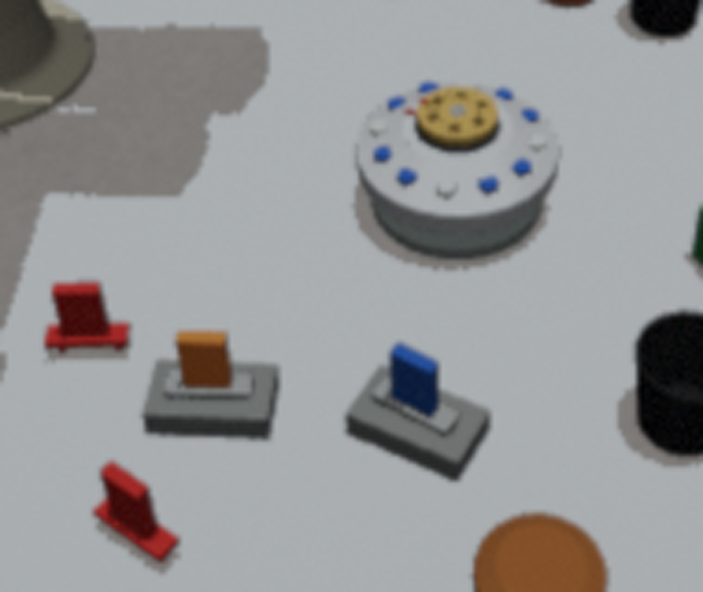

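The orange spanner is upright in its holder, the ring and rotor marks line up, and nothing else has moved. Handing in.

```bash
python3 -c "
from bench import bot
print(bot.job_done(), bot.state()['time'])"
```

```text
the job is handed in; nothing more can be done
the job is handed in; nothing more can be done
```

I tightened the brass ring to its stop with the orange spanner, put the spanner back upright in its holder, let go and handed the job in at about 17.5 s. No verdict was reported.

- **Tightening:** Both pins went about 6.5 mm into opposite holes without touching the face. I turned clockwise at a steady 0.25 N m until the torque rose past the stop to about 0.5 N m, which I work out as roughly 12 N per pin. I then turned back until the spanner was free and lifted it out.
- **Ring check:** The two red marks line up. The holes turned 44.8°, against about 44.3° measured between the marks beforehand.
- **Spanner check:** After release, the pictures show it upright and centred in its holder's slot. The blue spanner, the red look-alikes and the other objects in those views had not moved, and the force reading was about zero.

No check failed. The one disagreement was that the stop came about 3° later than I had estimated. I put that down to slack in the pin holes plus twist in the rubber-bushed hub.

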